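# Empty the scrap-lock tote into the scrap bin

## Task

Slide the clear acrylic door of the scrap bin fully open, then carry the loaded steel tote over the bin by its wooden top bar and tip all three scrap locks out of it into the bin. Set the empty tote back upright in the middle of its rubber mat without dropping it, and leave the bin door open and everything else on the counter where it is.

Things in the scene. Friction and masses are not known exactly. Their poses are not given: they have to be found in the camera images.
- bin_in (a point): Centre of the scrap bin's inner floor, 6 mm above the counter. Mouth 188 mm (x) by 238 mm (y) inside, walls 6 mm, rim 105 mm above the counter. The bin is the open end of a fixed grey steel cabinet that goes on from the bin's +y wall as a closed deck, 240 mm long, equally high. The point's axes run along the cabinet's, z up; the robot is on its -x side.
- door (a joint): Travel (m) of the acrylic door that lies over the bin's mouth and slides along the cabinet's +y onto the deck: 0 shut, 0.22 fully open. It takes about 2 N to slide and stays where it is left. The clear panel is 196 by 250 by 5 mm, its top at 112 mm above the counter.
- door_handle (a point): Grip point of the black handle in the middle of the door, 135 mm above the counter; it moves with the door. The handle is an upright block 18 mm thick (along the cabinet's y, the sliding direction), 70 mm long (x), from the panel up to 148 mm above the counter.
- tote: Steel tote holding the scrap locks, 130 mm (x) by 190 mm (y), 99 mm high; origin at the middle of its underside, z up. The -x side is the open pouring side with a gentle ramp up to a 7 mm lip; the +x wall is 42 mm high; the ends (+-y) have 36 mm walls with a middle upright carrying the bar. Floor 4 mm thick. About 0.7 kg loaded.
- tote_grip (a point): Middle of the tote's wooden top bar, 85 mm above its underside. The bar runs along the tote's y from end to end (184 mm), 18 mm thick (x) and 24 mm high; it is clear of the locks below. Axes as the tote's.
- tote_lip (a point): Middle of the tote's pouring lip, 68 mm to -x of the tote's origin and 7 mm above its underside.
- mat: Black rubber mat fixed to the counter, 145 mm (x) by 205 mm (y), 3 mm thick, on which the tote stands; origin at the middle of its underside.
- scrap_cyl_a: Scrap brass euro-profile lock cylinder lying on its side in the tote: 76 mm long (its x axis), 33 mm wide, 17 mm thick. Origin: about the middle of its underside as it lies at the start.
- scrap_cyl_b: Scrap brass euro-profile lock cylinder lying on its side in the tote: 76 mm long (its x axis), 33 mm wide, 17 mm thick. Origin: about the middle of its underside as it lies at the start.
- scrap_padlock: Scrap steel combination padlock lying flat in the middle of the tote: 80 mm long with its shackle (shackle towards its +x), 48 mm wide, 24 mm thick. Origin: about the middle of its underside as it lies at the start.
- cutter_tin: Bystander: blue round tin, 70 mm across, 60 mm high, origin under its centre.
- new_cylinder: Bystander: another brass cylinder, 76 by 33 by 17 mm, lying on the counter.
- key_shell: Bystander: black remote key shell, about 78 by 34 by 14 mm, lying on the counter.

How it is judged:
By the outcome, as a careful person would: the job done as asked, in the order asked, and still so for the second after the job is handed in, with the robot touching nothing.
It also fails if it takes over 70 s, if anything falls off the work surface, if the arm or the gripper's body presses on something with over 40 N, if the wrist force passes 120 N, or if a joint passes its speed limit or range.

## Robot

A 7-joint arm with a two-finger parallel gripper is mounted at the origin on the work surface. World frame = base frame: x ahead of the robot, y to its left, z up, the work surface at z = 0. Lengths are in mm, angles in rad, forces in N, time in s.
With the tool pointing down it reaches from about 425 to 1025 mm from the base axis. Payload 9.4 kg.
Tool frame: the origin (TCP) lies midway between the tips of the shut fingers; the grasp point (between the pads) lies 19 mm behind it; z points along the fingers, y is the direction in which the jaws open and shut (so a half turn about z gives the same grasp; the last joint's range is limited). The gripper opens to 85 mm and grips with 20 to 120 N. Pads are 22 mm wide; open, the fingers measure 114 mm over their backs; the gripper's body (76 mm by 85 mm) begins 54 mm behind the grasp point. The pads swing forward as they close: fully open they stand 13 mm farther back than shut.
Start: joints at [1.126, 0.599, -0.003, 1.599, 0.002, 0.943, -0.08], TCP at [260.674, -676.515, 231.275] pointing down, gripper open.
Joint ranges: [-2.57, 2.57], [-0.35, 1.97], [-1.29, 1.29], [0.11, 2.56], [-1.05, 4.19], [0.11, 1.86], [-2.63, 2.63]. Speed limits (rad/s): [2.22, 2.22, 3.01, 3.01, 3.14, 3.14, 3.14].

## Interface

Orientations are given as a 3x3 rotation matrix whose columns are the frame's x, y, z axes.
In Python, from station import robot, capture, get_calibration gives the robot as it stands.
- The arm moves only by the tool carry_out, never from a script. Its argument "plan" is a list of rows, each an object of numbers: "x", "y", "z": the shift along the world's x, y, z in m; "wx", "wy", "wz": the turn, a rotation vector about the world's x, y, z in rad; "jaw": the closure, from 0 (fully open) to 1 (shut). In form: [{"x": .., "y": .., "z": .., "wx": .., "wy": .., "wz": .., "jaw": ..}, ...]. A call has 1 to 20 rows; each row is the pose to reach, as a shift and turn from the pose measured when the call began; what a row does not reach only later rows make up. A row lasts 1/12 s, in which the tool goes at most 41.7 mm and 7.16 degrees, less where a joint would pass 70% of its speed; a pose out of reach is approached as far as the arm can. A call with a gripper value outside its range is refused whole. The fingers move at their own pace and stop on an object; "force" is the grip in N (left out, the last holds). Time passes only in rows, so rows that repeat a pose let the fingers close. It gives the time, the measured TCP pose, the force and the opening at its end, in the units of the state.
- robot.get_obs(): the state, without advancing time (a new reading comes with each control period).
- capture(name): name is "scene" or "top" or "wrist"; returns the picture (400x640x3 uint8, red, green, blue); there is no depth.
- get_calibration(name): a dict with "K" (3x3 intrinsics, pixels), "T" (4x4, takes a point from camera to world coordinates). Camera axes: x right, y down, z forward; pixel columns grow to the right and rows downward; lengths in mm; the calibration is good to about 2 mm. A picture is of the moment at which its call begins: read the wrist's pose just before it. get_calibration takes no time and is no camera call; for the wrist camera it gives the pose at the moment of the call.
- robot.close_job(): hands the job in, once; it reports no verdict.
The state is a dict: "t": time; "qpos": joint angles; "qd": joint speeds; "joint_efforts": joint torques, N m; "ee_pos": TCP position; "tool_rot": TCP orientation; "ft_force": force on the tool from outside, world axes, zero at the start; "wrist_torque": the same for the moment, N m; "gripper_width": opening from 0.0 (shut) to 1.0 (fully open).
Only numpy, scipy, OpenCV 4.12 (cv2) and the standard library are available. Lean on these libraries where they do the work, as an engineer would, in place of code of your own. Each camera call takes 0.05 s, during which the arm holds its last target. There are 200 camera calls.

## Working session

There is one attempt and no reset: what is moved stays moved. The work goes in short steps, Python scripts to look and compute and a tool call to move; the robot and the scene stay as the last step left them, time stands still between calls to the robot, and variables do not carry over. Pictures are saved under pics/ and viewed, about 8 in all and at most 12, crops included, and the job is handed in when it is done.

Besides the shell and the picture viewer there is one more tool, called after "Emit:" as a command line: name --argument value ..., lists and objects as JSON in quotes. carry_out: Moves the arm, as the interface text tells. Its arguments: {"type":"object","properties":{"plan":{"type":"array","items":{"type":"object","properties":{"x":{"type":"number"},"y":{"type":"number"},"z":{"type":"number"},"wx":{"type":"number"},"wy":{"type":"number"},"wz":{"type":"number"},"jaw":{"type":"number"}}}},"force":{"type":"number"}},"required":["plan"]}

```bash
mkdir -p pics; ls
cat > h.py <<'E'
from station import robot, capture, get_calibration
import numpy as np, cv2
def save(n,f):
    im=capture(n); cv2.imwrite('pics/'+f,im[:,:,::-1]); return im
def proj(n,P):
    c=get_calibration(n); T=np.linalg.inv(c['T']); p=T[:3,:3]@np.array(P,float)+T[:3,3]; q=np.array(c['K'])@p; return q[:2]/q[2]
def ray(n,uv,z,c=None):
    c=c or get_calibration(n); T=np.array(c['T']); d=T[:3,:3]@np.linalg.solve(np.array(c['K']),[uv[0],uv[1],1.]); o=T[:3,3]
    return o+d*(z-o[2])/d[2]
def st():
    o=robot.get_obs(); print(o['t'],np.round(o['ee_pos'],1),np.round(o['tool_rot'],3).tolist(),np.round(o['qpos'],3),o['ft_force'],o['gripper_width'])
E
python3 - <<'E'
from h import *
np.set_printoptions(suppress=True,precision=3)
save('scene','s0.png');save('top','t0.png')
for n in('scene','top'):
    c=get_calibration(n);print(n,np.array(c['K']).tolist(),np.array(c['T']).round(3).tolist())
st()
E
```

```text
pics
scene [[437.17154522705255, 0.0, 318.4677506396842], [0.0, 437.17154522705255, 211.61081073600585], [0.0, 0.0, 1.0]] [[-0.758, 0.502, -0.416, 976.341], [0.652, 0.567, -0.504, 417.275], [-0.017, -0.654, -0.757, 942.732], [0.0, 0.0, 0.0, 1.0]]
top [[412.8446428124194, 0.0, 316.5426907300488], [0.0, 412.8446428124194, 191.23009506416628], [0.0, 0.0, 1.0]] [[0.021, -0.992, 0.123, 443.601], [-0.999, -0.025, -0.033, -110.449], [0.035, -0.122, -0.992, 963.307], [0.0, 0.0, 0.0, 1.0]]
0.1 [ 260.5 -676.1  230.5] [[0.933, 0.36, -0.001], [0.36, -0.933, 0.001], [-0.0, -0.001, -1.0]] [ 1.126  0.6   -0.003  1.6    0.002  0.943 -0.08 ] [-0.176  0.336  0.112] 0.9982399266343428
```

View pics/t0.png

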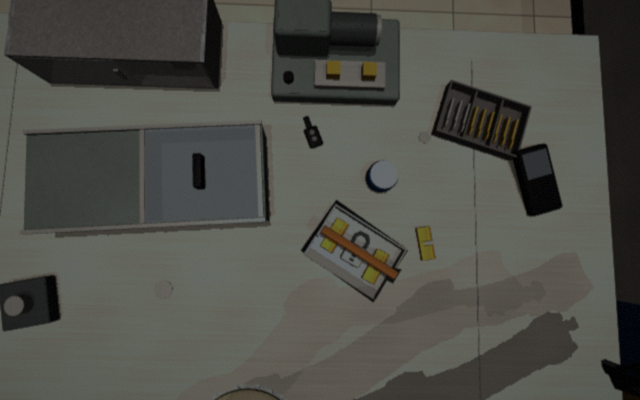

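View pics/s0.png

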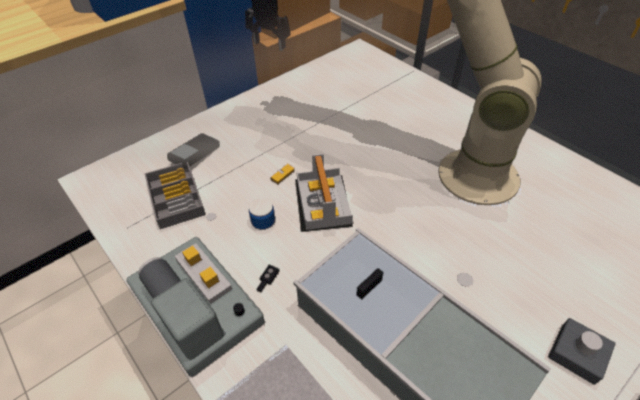

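The top view shows the door handle at about (198,171), bin mouth corners at about (145,128), (262,124), (267,220) and (143,223), and the tote bar from (322,231) to (398,274). The tin, key shell and new cylinder stand clear of these.

Run:
```python
from h import *
np.set_printoptions(suppress=True,precision=1)
im=cv2.imread('pics/t0.png');hsv=cv2.cvtColor(im,cv2.COLOR_BGR2HSV)
m=cv2.inRange(hsv,(4,130,60),(16,255,255));m[:200]=0
n,l,s,c=cv2.connectedComponentsWithStats(m);k=1+np.argmax(s[1:,4]);pts=np.argwhere(l==k)[:,::-1].astype(np.float32)
r=cv2.minAreaRect(pts);print('bar',r)
B=np.array([ray('top',p,100) for p in cv2.boxPoints(r)]);print(B,B.mean(0),[np.linalg.norm(B[i]-B[i-1]) for i in range(4)])
g=cv2.cvtColor(im,cv2.COLOR_BGR2GRAY)
m=np.uint8(g<35)*255;m[:145]=0;m[195:]=0;m[:,:180]=0;m[:,215:]=0
n,l,s,c=cv2.connectedComponentsWithStats(m);k=1+np.argmax(s[1:,4]);pts=np.argwhere(l==k)[:,::-1].astype(np.float32)
r=cv2.minAreaRect(pts);print('handle',r);H=np.array([ray('top',p,148) for p in cv2.boxPoints(r)]);print(H,H.mean(0))
for p in [(24,133),(262,124),(268,220),(25,230),(143,128),(143,223)]: print(p,ray('top',p,105))
a=cv2.resize(im[110:310,10:280],None,fx=2.9,fy=2.9,interpolation=cv2.INTER_CUBIC)
b=cv2.resize(im[190:310,290:450],None,fx=4.8,fy=4.8,interpolation=cv2.INTER_CUBIC)
cv2.imwrite('pics/c0.png',cv2.convertScaleAbs(a,alpha=1.8));cv2.imwrite('pics/c1.png',cv2.convertScaleAbs(b,alpha=1.8))
for c,z in(('scene',100),): 
  s=cv2.imread('pics/s0.png');h=cv2.cvtColor(s,cv2.COLOR_BGR2HSV);m=cv2.inRange(h,(4,130,60),(16,255,255));m[:150]=0;m[:,:305]=0;m[:,345:]=0;m[215:]=0
  n,l,ss,cc=cv2.connectedComponentsWithStats(m);k=1+np.argmax(ss[1:,4]);p=np.argwhere(l==k)[:,::-1];print('scene bar',p[p[:,1].argmin()],p[p[:,1].argmax()],[ray('scene',q,100) for q in (p[p[:,1].argmin()],p[p[:,1].argmax()])])
```

```text
bar ((359.26763916015625, 252.07940673828125), (87.20391845703125, 8.129828453063965), 32.47119140625)
[[ 464.8 -148.4  100. ]
 [ 479.3 -157.3  100. ]
 [ 385.9 -311.7  100. ]
 [ 371.8 -302.6  100. ]] [ 425.4 -230.   100. ] [np.float64(180.06341057504295), np.float64(16.943372719337475), np.float64(180.491145890806), np.float64(16.824997917923277)]
handle ((198.5, 170.5), (35.0, 11.0), 90.0)
[[615.  110.6 148. ]
 [615.7  88.9 148. ]
 [545.3  85.1 148. ]
 [544.8 106.6 148. ]] [580.2  97.8 148. ]
(24, 133) [656.5 472.4 105. ]
(262, 124) [691.  -19.5 105. ]
(268, 220) [487.3 -39.4 105. ]
(25, 230) [456.1 449.3 105. ]
(143, 128) [674.7 229.4 105. ]
(143, 223) [475.4 215.2 105. ]
scene bar [316 156] [326 201] [array([ 380.9, -308.3,  100. ]), array([ 474.3, -158.7,  100. ])]
```

View pics/c0.png

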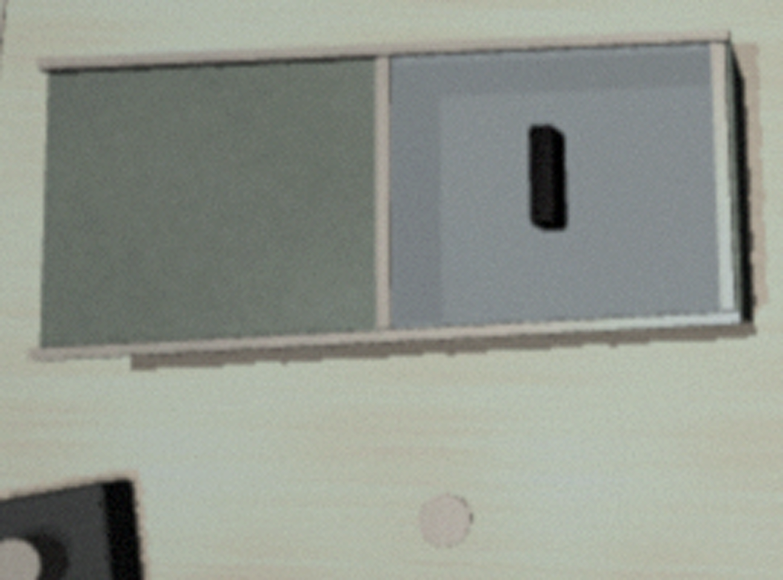

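View pics/c1.png

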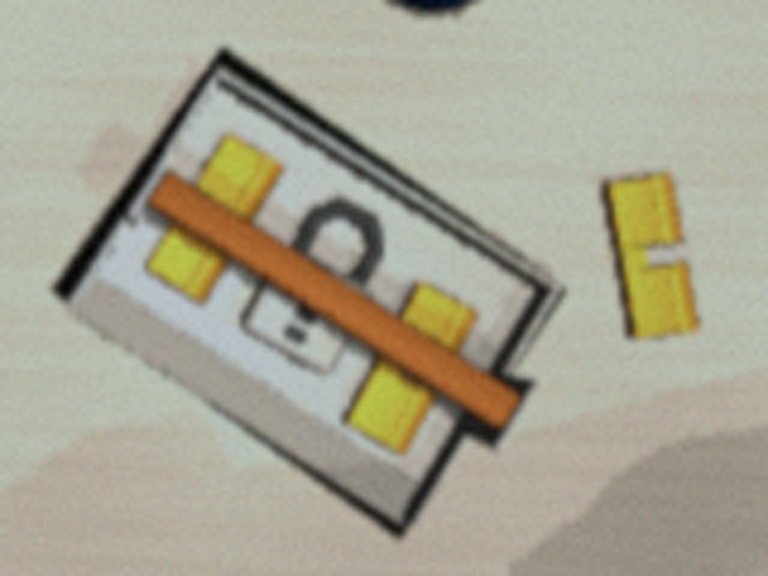

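The crops show the tote's high wall on the upper right and its ramp and lip on the lower left, facing the robot. The bar is centred at about (425,-230), with a tote yaw of about -31°. The cabinet yaw is about +3.8° and the handle is near (580,99). I'll move above the handle first.

Emit:
carry_out --plan '[{"x": 0.04,"y": 0.04,"z": 0.0,"wz": -0.1,"jaw": 0},{"x": 0.32,"y": 0.775,"z": 0.0,"wz": -0.3,"jaw": 0},{"x": 0.32,"y": 0.775,"z": 0.0,"wz": -0.3,"jaw": 0},{"x": 0.32,"y": 0.775,"z": 0.0,"wz": -0.3,"jaw": 0},{"x": 0.32,"y": 0.775,"z": 0.0,"wz": -0.3,"jaw": 0},{"x": 0.32,"y": 0.775,"z": 0.0,"wz": -0.3,"jaw": 0},{"x": 0.32,"y": 0.775,"z": 0.0,"wz": -0.3,"jaw": 0},{"x": 0.32,"y": 0.775,"z": 0.0,"wz": -0.3,"jaw": 0},{"x": 0.32,"y": 0.775,"z": 0.0,"wz": -0.3,"jaw": 0},{"x": 0.32,"y": 0.775,"z": 0.0,"wz": -0.3,"jaw": 0},{"x": 0.32,"y": 0.775,"z": 0.0,"wz": -0.3,"jaw": 0},{"x": 0.32,"y": 0.775,"z": 0.0,"wz": -0.3,"jaw": 0},{"x": 0.32,"y": 0.775,"z": 0.0,"wz": -0.3,"jaw": 0},{"x": 0.32,"y": 0.775,"z": 0.0,"wz": -0.3,"jaw": 0},{"x": 0.32,"y": 0.775,"z": 0.0,"wz": -0.3,"jaw": 0},{"x": 0.32,"y": 0.775,"z": 0.0,"wz": -0.3,"jaw": 0},{"x": 0.32,"y": 0.775,"z": 0.0,"wz": -0.3,"jaw": 0},{"x": 0.32,"y": 0.775,"z": 0.0,"wz": -0.3,"jaw": 0},{"x": 0.32,"y": 0.775,"z": 0.0,"wz": -0.3,"jaw": 0},{"x": 0.32,"y": 0.775,"z": 0.0,"wz": -0.3,"jaw": 0}]'

```text
invalid input at $.plan[0]: expected keys x, y, z, wx, wy, wz, jaw
```

Emit:
carry_out --plan '[{"x": 0.32,"y": 0.775,"z": 0.0,"wx": 0,"wy": 0,"wz": -0.3,"jaw": 0},{"x": 0.32,"y": 0.775,"z": 0.0,"wx": 0,"wy": 0,"wz": -0.3,"jaw": 0},{"x": 0.32,"y": 0.775,"z": 0.0,"wx": 0,"wy": 0,"wz": -0.3,"jaw": 0},{"x": 0.32,"y": 0.775,"z": 0.0,"wx": 0,"wy": 0,"wz": -0.3,"jaw": 0},{"x": 0.32,"y": 0.775,"z": 0.0,"wx": 0,"wy": 0,"wz": -0.3,"jaw": 0},{"x": 0.32,"y": 0.775,"z": 0.0,"wx": 0,"wy": 0,"wz": -0.3,"jaw": 0},{"x": 0.32,"y": 0.775,"z": 0.0,"wx": 0,"wy": 0,"wz": -0.3,"jaw": 0},{"x": 0.32,"y": 0.775,"z": 0.0,"wx": 0,"wy": 0,"wz": -0.3,"jaw": 0},{"x": 0.32,"y": 0.775,"z": 0.0,"wx": 0,"wy": 0,"wz": -0.3,"jaw": 0},{"x": 0.32,"y": 0.775,"z": 0.0,"wx": 0,"wy": 0,"wz": -0.3,"jaw": 0},{"x": 0.32,"y": 0.775,"z": 0.0,"wx": 0,"wy": 0,"wz": -0.3,"jaw": 0},{"x": 0.32,"y": 0.775,"z": 0.0,"wx": 0,"wy": 0,"wz": -0.3,"jaw": 0},{"x": 0.32,"y": 0.775,"z": 0.0,"wx": 0,"wy": 0,"wz": -0.3,"jaw": 0},{"x": 0.32,"y": 0.775,"z": 0.0,"wx": 0,"wy": 0,"wz": -0.3,"jaw": 0},{"x": 0.32,"y": 0.775,"z": 0.0,"wx": 0,"wy": 0,"wz": -0.3,"jaw": 0},{"x": 0.32,"y": 0.775,"z": 0.0,"wx": 0,"wy": 0,"wz": -0.3,"jaw": 0},{"x": 0.32,"y": 0.775,"z": 0.0,"wx": 0,"wy": 0,"wz": -0.3,"jaw": 0},{"x": 0.32,"y": 0.775,"z": 0.0,"wx": 0,"wy": 0,"wz": -0.3,"jaw": 0},{"x": 0.32,"y": 0.775,"z": 0.0,"wx": 0,"wy": 0,"wz": -0.3,"jaw": 0},{"x": 0.32,"y": 0.775,"z": 0.0,"wx": 0,"wy": 0,"wz": -0.3,"jaw": 0}]'

```text
t: 1.77
ee_pos: [578.7, 95.9, 230.4]
tool_rot: [[0.998, 0.068, -0.001], [0.068, -0.998, 0.001], [-0.001, -0.001, -1.0]]
ft_force: [0.4, -0.0, 0.1]
gripper_width: 0.998
```

Run:
```python
from h import *
st(); c=get_calibration('wrist'); im=save('wrist','w0.png'); print(c['K'],np.round(c['T'],2).tolist())
print('tcp',proj('wrist',robot.get_obs()['ee_pos']),'handle',proj('wrist',(580,99,148)))
g=cv2.cvtColor(im,cv2.COLOR_RGB2GRAY);print(np.percentile(g,[1,5,50]))
```

```text
1.7667 [578.7  95.9 230.4] [[0.998, 0.068, -0.001], [0.068, -0.998, 0.001], [-0.001, -0.001, -1.0]] [-0.254  0.434 -0.009  1.924  0.003  0.783 -1.767] [ 0.38227711 -0.00983062  0.11535419] 0.9979355899422373
[[321.33320825   0.         317.08382176]
 [  0.         321.33320825 200.29656067]
 [  0.           0.           1.        ]] [[0.07, -0.95, -0.29, 652.4], [-1.0, -0.07, -0.02, 101.42], [-0.0, 0.29, -0.96, 373.4], [0.0, 0.0, 0.0, 1.0]]
tcp [318.14419762 258.6716663 ] handle [327.59039372 209.60645179]
[ 16.  22. 165.]
```

View pics/w0.png

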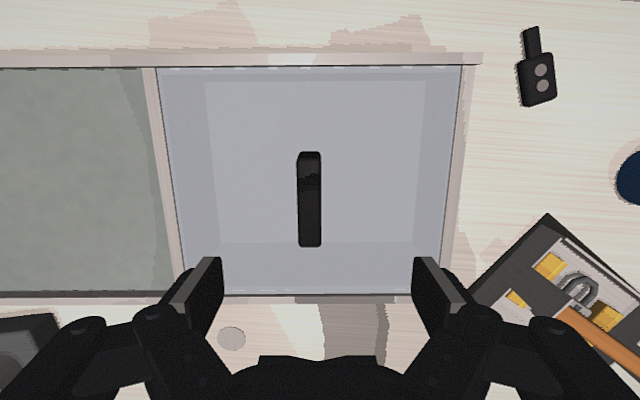

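The wrist view shows the handle at columns 297–321 and rows 152–246, and the bin mouth at columns 155–460.

Run:
```python
from h import *
np.set_printoptions(suppress=True,precision=1)
im=cv2.imread('pics/w0.png');g=cv2.cvtColor(im,cv2.COLOR_BGR2GRAY)[140:255,280:340]
p=np.argwhere(g<70)[:,::-1].astype(np.float32)+[280,140]
r=cv2.minAreaRect(p.astype(np.float32));print(r)
H=np.array([ray('wrist',q,148) for q in cv2.boxPoints(r)]);print(H,H.mean(0))
for q in [(157,67),(462,66),(440,293),(184,293)]: print(ray('wrist',q,105))
```

```text
((308.5, 199.0), (94.0, 23.0), 90.0)
[[620.8 124.1 148. ]
 [622.  108.  148. ]
 [550.2 102.3 148. ]
 [548.8 119.8 148. ]] [585.5 113.5 148. ]
[671.8 239.1 105. ]
[690.6   3.2 105. ]
[490.6 -17.6 105. ]
[470.8 226.7 105. ]
```

The wrist and top measurements disagree by more than 10 mm. The arm was probably still moving during the shot, so I'll retake it settled.

Run:
```python
from h import *
np.set_printoptions(suppress=True,precision=1)
capture('wrist');st(); c=get_calibration('wrist'); im=save('wrist','w1.png'); st();print(c['T'])
g=cv2.cvtColor(im,cv2.COLOR_RGB2GRAY)[140:255,280:340]
p=np.argwhere(g<70)[:,::-1]+[280,140]
r=cv2.minAreaRect(p.astype(np.float32));print(r)
H=np.array([ray('wrist',q,148,c) for q in cv2.boxPoints(r)]);print(H,H.mean(0))
```

```text
1.8667 [580.1 102.1 230. ] [[0.997, 0.077, 0.001], [0.077, -0.997, 0.005], [0.001, -0.005, -1.0]] [-0.3  0.4 -0.   1.9  0.   0.8 -1.8] [-1.4 -0.8 -0.4] 1.0041305297052368
1.9167 [578.9  97.9 229.9] [[0.997, 0.074, -0.001], [0.074, -0.997, 0.003], [-0.0, -0.003, -1.0]] [-0.3  0.4 -0.   1.9  0.   0.8 -1.8] [ 0.2 -1.  -1.2] 0.9976973534666156
[[  0.1  -1.   -0.3 653.5]
 [ -1.   -0.1  -0.  107.8]
 [ -0.    0.3  -1.  373.2]
 [  0.    0.    0.    1. ]]
((317.5, 201.0), (94.0, 23.0), 90.0)
[[618.3 113.8 148. ]
 [619.6  97.7 148. ]
 [547.7  91.3 148. ]
 [546.3 108.9 148. ]] [583.  102.9 148. ]
```

Emit:
carry_out --force 40 --plan '[{"x": 0.002,"y": 0.003,"z": -0.03,"wx": 0,"wy": 0,"wz": 0,"jaw": 0},{"x": 0.002,"y": 0.003,"z": -0.06,"wx": 0,"wy": 0,"wz": 0,"jaw": 0},{"x": 0.002,"y": 0.003,"z": -0.09,"wx": 0,"wy": 0,"wz": 0,"jaw": 0},{"x": 0.002,"y": 0.003,"z": -0.108,"wx": 0,"wy": 0,"wz": 0,"jaw": 0},{"x": 0.002,"y": 0.003,"z": -0.108,"wx": 0,"wy": 0,"wz": 0,"jaw": 0},{"x": 0.002,"y": 0.003,"z": -0.108,"wx": 0,"wy": 0,"wz": 0,"jaw": 0.5},{"x": 0.002,"y": 0.003,"z": -0.108,"wx": 0,"wy": 0,"wz": 0,"jaw": 1},{"x": 0.002,"y": 0.003,"z": -0.108,"wx": 0,"wy": 0,"wz": 0,"jaw": 1},{"x": 0.002,"y": 0.003,"z": -0.108,"wx": 0,"wy": 0,"wz": 0,"jaw": 1},{"x": 0.002,"y": 0.003,"z": -0.108,"wx": 0,"wy": 0,"wz": 0,"jaw": 1},{"x": 0.002,"y": 0.003,"z": -0.108,"wx": 0,"wy": 0,"wz": 0,"jaw": 1},{"x": 0.002,"y": 0.003,"z": -0.108,"wx": 0,"wy": 0,"wz": 0,"jaw": 1}]'

```text
t: 2.92
ee_pos: [581.3, 101.1, 122.9]
tool_rot: [[0.997, 0.074, 0.001], [0.074, -0.997, 0.003], [0.001, -0.003, -1.0]]
ft_force: [-0.7, 1.1, 7.9]
gripper_width: 0.205
```

Emit:
carry_out --plan '[{"x": -0.0005,"y": 0.01,"z": 0,"wx": 0,"wy": 0,"wz": 0,"jaw": 1},{"x": -0.002,"y": 0.03,"z": 0,"wx": 0,"wy": 0,"wz": 0,"jaw": 1},{"x": -0.0035,"y": 0.055,"z": 0,"wx": 0,"wy": 0,"wz": 0,"jaw": 1},{"x": -0.0055,"y": 0.08,"z": 0,"wx": 0,"wy": 0,"wz": 0,"jaw": 1},{"x": -0.007,"y": 0.105,"z": 0,"wx": 0,"wy": 0,"wz": 0,"jaw": 1},{"x": -0.009,"y": 0.13,"z": 0,"wx": 0,"wy": 0,"wz": 0,"jaw": 1},{"x": -0.0105,"y": 0.155,"z": 0,"wx": 0,"wy": 0,"wz": 0,"jaw": 1},{"x": -0.012,"y": 0.18,"z": 0,"wx": 0,"wy": 0,"wz": 0,"jaw": 1},{"x": -0.0135,"y": 0.2,"z": 0,"wx": 0,"wy": 0,"wz": 0,"jaw": 1},{"x": -0.0145,"y": 0.212,"z": 0,"wx": 0,"wy": 0,"wz": 0,"jaw": 1},{"x": -0.015,"y": 0.22,"z": 0,"wx": 0,"wy": 0,"wz": 0,"jaw": 1},{"x": -0.015,"y": 0.22,"z": 0,"wx": 0,"wy": 0,"wz": 0,"jaw": 1},{"x": -0.015,"y": 0.22,"z": 0,"wx": 0,"wy": 0,"wz": 0,"jaw": 1},{"x": -0.015,"y": 0.22,"z": 0,"wx": 0,"wy": 0,"wz": 0,"jaw": 1}]'

```text
t: 4.08
ee_pos: [565.0, 318.0, 123.0]
tool_rot: [[0.997, 0.073, -0.002], [0.073, -0.997, -0.001], [-0.002, 0.001, -1.0]]
ft_force: [-6.8, -8.8, 7.0]
gripper_width: 0.204
```

Emit:
carry_out --plan '[{"x": 0.0005,"y": 0.004,"z": 0,"wx": 0,"wy": 0,"wz": 0,"jaw": 1},{"x": 0.0005,"y": 0.007,"z": 0,"wx": 0,"wy": 0,"wz": 0,"jaw": 1},{"x": 0.0005,"y": 0.007,"z": 0,"wx": 0,"wy": 0,"wz": 0,"jaw": 1},{"x": 0.0005,"y": 0.007,"z": 0,"wx": 0,"wy": 0,"wz": 0,"jaw": 1}]'

```text
t: 4.42
ee_pos: [564.9, 318.0, 122.9]
tool_rot: [[0.998, 0.069, -0.006], [0.069, -0.998, -0.01], [-0.006, 0.009, -1.0]]
ft_force: [-5.3, -19.1, 8.5]
gripper_width: 0.201
```

Emit:
carry_out --plan '[{"x": 0,"y": 0,"z": 0,"wx": 0,"wy": 0,"wz": 0,"jaw": 1},{"x": 0,"y": 0,"z": 0,"wx": 0,"wy": 0,"wz": 0,"jaw": 0.5},{"x": 0,"y": 0,"z": 0,"wx": 0,"wy": 0,"wz": 0,"jaw": 0},{"x": 0,"y": 0,"z": 0,"wx": 0,"wy": 0,"wz": 0,"jaw": 0},{"x": 0,"y": 0,"z": 0,"wx": 0,"wy": 0,"wz": 0,"jaw": 0},{"x": 0,"y": 0,"z": 0,"wx": 0,"wy": 0,"wz": 0,"jaw": 0},{"x": 0,"y": 0,"z": 0.03,"wx": 0,"wy": 0,"wz": 0,"jaw": 0},{"x": 0,"y": 0,"z": 0.07,"wx": 0,"wy": 0,"wz": 0,"jaw": 0},{"x": 0,"y": 0,"z": 0.11,"wx": 0,"wy": 0,"wz": 0,"jaw": 0},{"x": 0,"y": 0,"z": 0.11,"wx": 0,"wy": 0,"wz": 0,"jaw": 0}]'

```text
t: 5.25
ee_pos: [568.1, 320.0, 240.7]
tool_rot: [[0.998, 0.069, 0.004], [0.069, -0.998, -0.003], [0.003, 0.003, -1.0]]
ft_force: [1.1, 1.0, 1.4]
gripper_width: 1.006
```

Run:
```python
from h import *
st();save('top','t1.png');st();print(robot.get_obs()['qpos'])
```

```text
5.25 [568.1 320.  240.7] [[0.998, 0.069, 0.004], [0.069, -0.998, -0.003], [0.003, 0.003, -1.0]] [-0.629  0.5    0.04   1.77  -0.019  0.871 -2.084] [1.11867273 0.99510807 1.41768728] 1.0058308603851
5.3 [566.9 319.4 237.5] [[0.998, 0.069, 0.001], [0.069, -0.998, -0.005], [0.001, 0.005, -1.0]] [-0.629  0.503  0.04   1.774 -0.019  0.867 -2.084] [ 0.72619403  0.10452541 -1.25829778] 1.0015870171271117
[-0.6293502   0.5027669   0.04009591  1.77409935 -0.01925311  0.86698905
 -2.08363471]
```

View pics/t1.png

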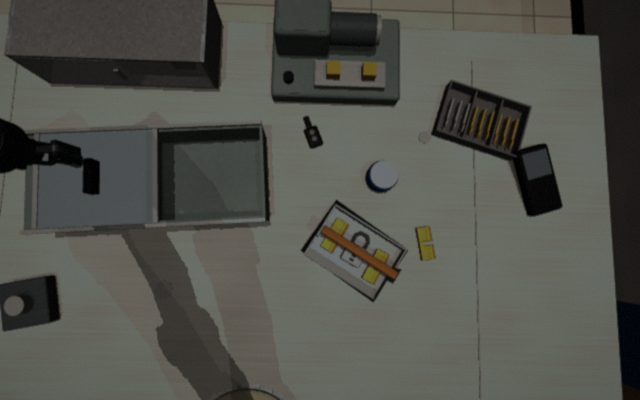

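The top view shows the door panel fully on the deck with its handle at about (90,177). The bin is open at columns 158–267, and everything else is where it was. Next I'll fit the arm geometry to check whether the pour tilt is feasible.

Run:
```python
import numpy as np
np.set_printoptions(suppress=True,precision=2)
D=[(725.0,231.3,.599,1.599),(586.6,230.4,.434,1.924),(651.2,237.5,.503,1.774)]
A=[];b=[]
for r,z,q2,q4 in D:
    A+= [[np.sin(q2),np.sin(q2+q4),0],[np.cos(q2),np.cos(q2+q4),1]];b+=[r,z]
x,res,_,_=np.linalg.lstsq(np.array(A),np.array(b),rcond=None);print(x,np.array(A)@x-b)
L1,L2,H=x
# pour: q6 needed for grasp point radius/height, L3 guess
from scipy.optimize import fsolve
for L3 in (200,250,300):
  for th in (45,60,70):
    for r,z in ((620,225),(640,225),(640,280)):
      t=np.radians(th); 
      # grasp point is 19 behind TCP
      wr=r-(L3-19)*np.sin(t); wz=z+(L3-19)*np.cos(t); h=H+L3
      d2=wr**2+(wz-h)**2; c=(d2-L1**2-L2**2)/(2*L1*L2)
      if abs(c)>1: print(L3,th,r,z,'unreach');continue
      q4=np.arccos(c); q2=np.arctan2(wr,wz-h)-np.arctan2(L2*np.sin(q4),L1+L2*np.cos(q4))
      print(L3,th,r,z,np.array([q2,q4,np.pi-t-q2-q4]))
```

```text
[648.61 444.41 -43.07] [ 0.52  0.5  -0.18  0.2  -0.41 -0.7 ]
200 45 620 225 [ 0.44  2.2  -0.28]
200 45 640 225 [ 0.46  2.15 -0.26]
200 45 640 280 [ 0.38  2.1  -0.13]
200 60 620 225 [ 0.49  2.29 -0.68]
200 60 640 225 [ 0.5   2.24 -0.65]
200 60 640 280 [ 0.41  2.2  -0.51]
200 70 620 225 [ 0.53  2.33 -0.95]
200 70 640 225 [ 0.55  2.29 -0.92]
200 70 640 280 [ 0.44  2.25 -0.78]
250 45 620 225 [ 0.44  2.28 -0.37]
250 45 640 225 [ 0.46  2.24 -0.34]
250 45 640 280 [ 0.36  2.19 -0.2 ]
250 60 620 225 [ 0.51  2.4  -0.81]
250 60 640 225 [ 0.52  2.35 -0.78]
250 60 640 280 [ 0.41  2.31 -0.63]
250 70 620 225 [ 0.59  2.46 -1.13]
250 70 640 225 [ 0.59  2.41 -1.09]
250 70 640 280 [ 0.47  2.38 -0.93]
300 45 620 225 [ 0.44  2.37 -0.45]
300 45 640 225 [ 0.45  2.33 -0.43]
300 45 640 280 [ 0.35  2.28 -0.27]
300 60 620 225 [ 0.55  2.51 -0.97]
300 60 640 225 [ 0.56  2.46 -0.93]
300 60 640 280 [ 0.43  2.42 -0.76]
300 70 620 225 [ 0.68  2.58 -1.33]
300 70 640 225 [ 0.67  2.53 -1.28]
300 70 640 280 [ 0.53  2.5  -1.11]
```

Emit:
carry_out --plan '[{"x": -0.1415,"y": -0.5495,"z": 0,"wx": 0,"wy": 0,"wz": 0.957,"jaw": 0},{"x": -0.1415,"y": -0.5495,"z": 0,"wx": 0,"wy": 0,"wz": 0.957,"jaw": 0},{"x": -0.1415,"y": -0.5495,"z": 0,"wx": 0,"wy": 0,"wz": 0.957,"jaw": 0},{"x": -0.1415,"y": -0.5495,"z": 0,"wx": 0,"wy": 0,"wz": 0.957,"jaw": 0},{"x": -0.1415,"y": -0.5495,"z": 0,"wx": 0,"wy": 0,"wz": 0.957,"jaw": 0},{"x": -0.1415,"y": -0.5495,"z": 0,"wx": 0,"wy": 0,"wz": 0.957,"jaw": 0},{"x": -0.1415,"y": -0.5495,"z": 0,"wx": 0,"wy": 0,"wz": 0.957,"jaw": 0},{"x": -0.1415,"y": -0.5495,"z": 0,"wx": 0,"wy": 0,"wz": 0.957,"jaw": 0},{"x": -0.1415,"y": -0.5495,"z": 0,"wx": 0,"wy": 0,"wz": 0.957,"jaw": 0},{"x": -0.1415,"y": -0.5495,"z": 0,"wx": 0,"wy": 0,"wz": 0.957,"jaw": 0},{"x": -0.1415,"y": -0.5495,"z": 0,"wx": 0,"wy": 0,"wz": 0.957,"jaw": 0},{"x": -0.1415,"y": -0.5495,"z": 0,"wx": 0,"wy": 0,"wz": 0.957,"jaw": 0},{"x": -0.1415,"y": -0.5495,"z": 0,"wx": 0,"wy": 0,"wz": 0.957,"jaw": 0},{"x": -0.1415,"y": -0.5495,"z": 0,"wx": 0,"wy": 0,"wz": 0.957,"jaw": 0},{"x": -0.1415,"y": -0.5495,"z": 0,"wx": 0,"wy": 0,"wz": 0.957,"jaw": 0},{"x": -0.1415,"y": -0.5495,"z": 0,"wx": 0,"wy": 0,"wz": 0.957,"jaw": 0},{"x": -0.1415,"y": -0.5495,"z": 0,"wx": 0,"wy": 0,"wz": 0.957,"jaw": 0},{"x": -0.1415,"y": -0.5495,"z": 0,"wx": 0,"wy": 0,"wz": 0.957,"jaw": 0}]'

```text
t: 6.8
ee_pos: [425.8, -228.7, 237.1]
tool_rot: [[0.517, 0.856, 0.004], [0.856, -0.517, -0.001], [0.001, 0.004, -1.0]]
ft_force: [-0.1, 0.0, 0.4]
gripper_width: 1.0
```

Run:
```python
from h import *
capture('wrist');capture('wrist')
c=get_calibration('wrist');st();im=save('wrist','w2.png')
h=cv2.cvtColor(im,cv2.COLOR_RGB2HSV);m=cv2.inRange(h,(4,130,60),(16,255,255))
n,l,s,_=cv2.connectedComponentsWithStats(m);k=1+np.argmax(s[1:,4]);r=cv2.minAreaRect(np.argwhere(l==k)[:,::-1].astype(np.float32));print(r,s[k])
B=np.array([ray('wrist',p,100,c) for p in cv2.boxPoints(r)]);print(B.round(1),B.mean(0),[np.linalg.norm(B[i]-B[i-1]).round(1) for i in range(4)])
```

```text
6.9 [ 425.9 -228.8  237.3] [[0.516, 0.856, 0.004], [0.856, -0.516, -0.002], [0.001, 0.005, -1.0]] [ 0.485  0.306 -0.14   2.13   0.065  0.705 -0.24 ] [ 0.69534339  0.50347709 -0.12248636] 0.9952545300168525
((316.0, 181.5), (195.0, 20.0), 90.0) [ 306   84   21  196 3742]
[[ 463.7 -147.9  100. ]
 [ 477.8 -156.4  100. ]
 [ 385.6 -312.3  100. ]
 [ 368.8 -302.1  100. ]] [ 423.99237186 -229.65086199  100.        ] [np.float64(181.1), np.float64(16.4), np.float64(181.2), np.float64(19.7)]
```

View pics/w2.png

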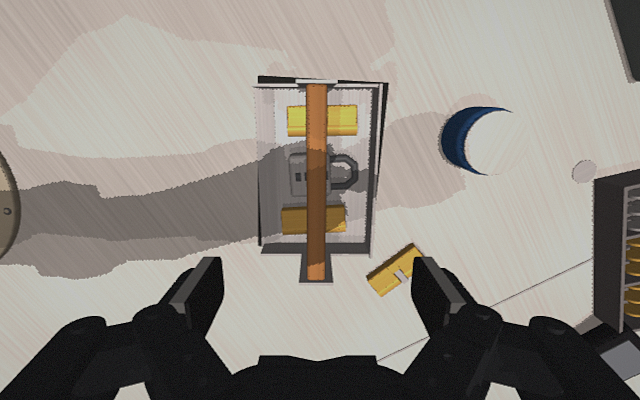

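The wrist view shows the bar at columns 306–327 and rows 84–280. That puts its centre at (424.5,-229.8), which agrees with the top view. I'll do a short tilt test in free air to learn the wrist geometry before grasping.

Emit:
carry_out --plan '[{"x": 0,"y": 0,"z": 0,"wx": 0.11,"wy": -0.06,"wz": 0,"jaw": 0},{"x": 0,"y": 0,"z": 0,"wx": 0.22,"wy": -0.12,"wz": 0,"jaw": 0},{"x": 0,"y": 0,"z": 0,"wx": 0.33,"wy": -0.18,"wz": 0,"jaw": 0},{"x": 0,"y": 0,"z": 0,"wx": 0.44,"wy": -0.24,"wz": 0,"jaw": 0},{"x": 0,"y": 0,"z": 0,"wx": 0.44,"wy": -0.24,"wz": 0,"jaw": 0},{"x": 0,"y": 0,"z": 0,"wx": 0.44,"wy": -0.24,"wz": 0,"jaw": 0}]'

```text
t: 7.45
ee_pos: [424.6, -230.9, 236.3]
tool_rot: [[0.462, 0.855, 0.235], [0.745, -0.518, 0.42], [0.481, -0.019, -0.876]]
ft_force: [0.0, -0.7, 0.1]
gripper_width: 0.999
```

```bash
cat > kin.py <<'E'
import numpy as np
from scipy.spatial.transform import Rotation as R
def fk(q,p,s):
    L1,L2,L3,h,b,o7=p[:6]
    rz=lambda a:R.from_euler('z',a); ry=lambda a:R.from_euler('y',a)
    r=rz(s[0]*q[0]+b)*ry(q[1]); P=np.array([0,0,h])
    r=r*rz(s[1]*q[2]); P=P+r.apply([0,0,L1])
    r=r*ry(q[3])*rz(s[2]*q[4]); P=P+r.apply([0,0,L2])
    r=r*ry(q[5])*rz(s[3]*q[6]+o7); P=P+r.apply([0,0,L3])
    return P,r
E
python3 - <<'E'
from h import *; from kin import *; import itertools; from scipy.optimize import least_squares
o=robot.get_obs();st();print(o['qpos'].tolist() if hasattr(o['qpos'],'tolist') else o['qpos'])
D=[([1.126,.5995,-.003,1.5995,.002,.943,-.08],[260.6,-676.3,231],[[.933,.36,-.001],[.36,-.933,.001],[0,-.001,-1]]),
([-.254,.434,-.009,1.924,.003,.783,-1.767],[578.7,95.9,230.4],[[.998,.068,-.001],[.068,-.998,.001],[-.001,-.001,-1]]),
([-.6293502,.5027669,.04009591,1.77409935,-.01925311,.86698905,-2.08363471],[566.9,319.4,237.5],[[.998,.069,.001],[.069,-.998,-.005],[.001,.005,-1]]),
([.485,.306,-.14,2.13,.065,.705,-.24],[425.9,-228.8,237.3],[[.516,.856,.004],[.856,-.516,-.002],[.001,.005,-1]]),
(list(o['qpos']),o['ee_pos'],o['tool_rot'])]
best=[]
for s in itertools.product((1,-1),repeat=4):
  def f(p):
    e=[]
    for q,P,M in D:
      a,r=fk(q,p,s); e+=list(a-np.array(P)); e+=list(300*(r.as_matrix()-np.array(M)).ravel())
    return np.array(e)
  for o7 in (0,1.57,3.14,-1.57):
    w=least_squares(f,[648,444,250,200,0,o7]); best.append((w.cost,s,w.x.round(3)))
best.sort(key=lambda t:t[0])
for b in best[:3]: print(b)
E
```

```text
7.45 [ 424.6 -230.9  236.3] [[0.462, 0.855, 0.235], [0.745, -0.518, 0.42], [0.481, -0.019, -0.876]] [ 1.006  0.415 -0.409  2.111 -0.496  0.77   0.454] [ 0.04057984 -0.65706205  0.07627787] 0.9986120290434042
[1.0055608568267493, 0.41526960189040296, -0.4093374963688428, 2.1110839468782485, -0.4958325262656944, 0.7699748790156177, 0.45373779975368816]
(np.float64(496.791833132533), (-1, -1, -1, -1), array([ 6.61506e+02,  4.31115e+02,  3.10954e+02,  2.46397e+02,
       -8.80000e-02,  1.48600e+00]))
(np.float64(496.7918331325353), (-1, -1, -1, -1), array([ 6.61506e+02,  4.31115e+02,  3.10954e+02,  2.46397e+02,
       -8.80000e-02,  1.48600e+00]))
(np.float64(496.7918331325374), (-1, -1, -1, -1), array([ 6.61506e+02,  4.31115e+02,  3.10954e+02,  2.46397e+02,
       -8.80000e-02,  1.48600e+00]))
```

```bash
cat > pour.py <<'E'
from kin import *; from scipy.optimize import least_squares
p=[661.5,431.1,311,246.4,-.088,1.486]; S=(-1,)*4
lo=np.array([-2.57,-.35,-1.29,.11,-1.05,.11,-2.63])+.05; hi=np.array([2.57,1.97,1.29,2.56,4.19,1.86,2.63])-.05
C=np.array([579.7,98.5,0]); yaw=.067
def pose(psi,th,back=20,zl=135):
    cx=np.array([np.cos(yaw),np.sin(yaw),0]);cy=np.array([-np.sin(yaw),np.cos(yaw),0])
    x=np.array([np.cos(psi),np.sin(psi),0])            # tote x; lip towards -x
    Rt=R.from_euler('z',psi)*R.from_euler('y',-th)
    lip=C-12*cy+back*x+[0,0,zl]
    G=lip-Rt.apply([-68,0,-78]); 
    M=Rt.as_matrix()@np.array([[0,1,0],[1,0,0],[0,0,-1.]])
    return G+19*M[:,2],M
def ik(T,M,q0,w=3):
    def f(q):
        a,r=fk(q,p,S); return np.r_[a-T,400*(r.as_matrix()-M).ravel(),w*(q-q0)]
    s=least_squares(f,np.clip(q0,lo+1e-3,hi-1e-3),bounds=(lo,hi)); a,r=fk(s.x,p,S)
    return s.x,np.linalg.norm(a-T)+400*np.abs(r.as_matrix()-M).max()
E
python3 - <<'E'
from pour import *
np.set_printoptions(suppress=True,precision=2,linewidth=150)
for psi in range(-150,151,20):
    ps=np.radians(psi); q=np.array([-.2,.4,0,1.9,0,.8,np.clip(ps-.15-.09,-2.5,2.5)]); out=0;qb=None
    for th in range(0,91,5):
        T,M=pose(ps,np.radians(th)); q1,e=ik(T,M,q)
        if e>10: break
        q=q1; out=th
    print(psi,out,q,T.round())
E
```

```text
-150 60 [-0.68  0.98  0.68  1.41 -0.01  1.81 -2.58] [585.  89. 222.]
-130 80 [-0.97  1.35  1.2   1.35  0.05  1.81 -2.01] [602. 112. 208.]
-110 90 [-0.86  1.12  0.45  1.5   0.62  1.79 -2.57] [594. 123. 203.]
-90 90 [-1.08  1.1   0.62  1.74  0.73  1.44 -2.58] [581. 126. 203.]
-70 90 [-1.37  1.22  0.97  2.    0.8   0.91 -2.58] [567. 123. 203.]
-50 65 [-1.43  1.03  1.24  2.26  1.12  0.17 -2.57] [573.  96. 219.]
-30 45 [-0.04  0.52 -0.68  2.3   1.7   0.97 -2.58] [597.  77. 225.]
-10 55 [ 0.23  0.75 -1.16  2.51  2.08  1.38 -2.58] [583.  86. 223.]
10 50 [ 0.44  0.63 -1.05  2.5   2.43  0.87 -2.42] [591.  88. 225.]
30 30 [-0.01  0.41 -0.2   2.17 -1.    0.16  1.31] [617. 107. 222.]
50 35 [ 0.44  0.51 -0.73  2.18 -0.69  0.16  1.39] [602. 113. 224.]
70 80 [ 1.03  1.25 -1.24  2.22 -1.    0.33  2.48] [569.  56. 208.]
90 90 [ 0.81  1.15 -0.82  1.96 -0.86  1.06  2.48] [581.  48. 203.]
110 90 [ 0.56  1.1  -0.56  1.7  -0.73  1.51  2.42] [594.  50. 203.]
130 90 [ 0.39  1.14 -0.51  1.47 -0.57  1.81  2.36] [606.  57. 203.]
150 75 [ 0.46  1.28 -1.15  1.36 -0.02  1.81  1.91] [603.  73. 212.]
```

The reach check says tipping sideways works, with tote yaw about -90° and the lip towards +y. That goes to a 90° tilt within joint limits, whereas tipping towards the robot does not. Now I'll level the tool and descend to the bar.

Emit:
carry_out --plan '[{"x": 0,"y": 0,"z": 0,"wx": -0.11,"wy": 0.06,"wz": 0,"jaw": 0},{"x": 0,"y": 0,"z": 0,"wx": -0.22,"wy": 0.12,"wz": 0,"jaw": 0},{"x": 0,"y": 0,"z": 0,"wx": -0.33,"wy": 0.18,"wz": 0,"jaw": 0},{"x": 0,"y": 0.001,"z": 0,"wx": -0.44,"wy": 0.24,"wz": 0,"jaw": 0},{"x": 0,"y": 0.001,"z": -0.03,"wx": -0.44,"wy": 0.24,"wz": 0,"jaw": 0},{"x": 0,"y": 0.001,"z": -0.06,"wx": -0.44,"wy": 0.24,"wz": 0,"jaw": 0},{"x": 0,"y": 0.001,"z": -0.06,"wx": -0.44,"wy": 0.24,"wz": 0,"jaw": 0},{"x": 0,"y": 0.001,"z": -0.06,"wx": -0.44,"wy": 0.24,"wz": 0,"jaw": 0}]'

```text
t: 8.12
ee_pos: [425.0, -227.8, 176.3]
tool_rot: [[0.518, 0.855, 0.003], [0.855, -0.518, -0.001], [0.0, 0.003, -1.0]]
ft_force: [0.1, 0.0, 0.2]
gripper_width: 0.995
```

Emit:
carry_out --force 90 --plan '[{"x": -0.0005,"y": -0.002,"z": -0.03,"wx": 0,"wy": 0,"wz": 0,"jaw": 0},{"x": -0.0005,"y": -0.002,"z": -0.06,"wx": 0,"wy": 0,"wz": 0,"jaw": 0},{"x": -0.0005,"y": -0.002,"z": -0.09,"wx": 0,"wy": 0,"wz": 0,"jaw": 0},{"x": -0.0005,"y": -0.002,"z": -0.106,"wx": 0,"wy": 0,"wz": 0,"jaw": 0},{"x": -0.0005,"y": -0.002,"z": -0.106,"wx": 0,"wy": 0,"wz": 0,"jaw": 0},{"x": -0.0005,"y": -0.002,"z": -0.106,"wx": 0,"wy": 0,"wz": 0,"jaw": 0.5},{"x": -0.0005,"y": -0.002,"z": -0.106,"wx": 0,"wy": 0,"wz": 0,"jaw": 1},{"x": -0.0005,"y": -0.002,"z": -0.106,"wx": 0,"wy": 0,"wz": 0,"jaw": 1},{"x": -0.0005,"y": -0.002,"z": -0.106,"wx": 0,"wy": 0,"wz": 0,"jaw": 1},{"x": -0.0005,"y": -0.002,"z": -0.106,"wx": 0,"wy": 0,"wz": 0,"jaw": 1},{"x": -0.0005,"y": -0.002,"z": -0.106,"wx": 0,"wy": 0,"wz": 0,"jaw": 1},{"x": -0.0005,"y": -0.002,"z": -0.106,"wx": 0,"wy": 0,"wz": 0,"jaw": 1}]'

```text
t: 9.12
ee_pos: [424.8, -230.0, 71.4]
tool_rot: [[0.518, 0.855, 0.004], [0.855, -0.518, -0.002], [0.001, 0.005, -1.0]]
ft_force: [-1.2, 0.3, 14.0]
gripper_width: 0.193
```

Emit:
carry_out --plan '[{"x": 0,"y": 0,"z": 0.01,"wx": 0,"wy": 0,"wz": 0,"jaw": 1},{"x": 0,"y": 0,"z": 0.025,"wx": 0,"wy": 0,"wz": 0,"jaw": 1},{"x": 0,"y": 0,"z": 0.045,"wx": 0,"wy": 0,"wz": 0,"jaw": 1},{"x": 0,"y": 0,"z": 0.07,"wx": 0,"wy": 0,"wz": 0,"jaw": 1},{"x": 0,"y": 0,"z": 0.095,"wx": 0,"wy": 0,"wz": 0,"jaw": 1},{"x": 0,"y": 0,"z": 0.12,"wx": 0,"wy": 0,"wz": 0,"jaw": 1},{"x": 0,"y": 0,"z": 0.145,"wx": 0,"wy": 0,"wz": 0,"jaw": 1},{"x": 0,"y": 0,"z": 0.17,"wx": 0,"wy": 0,"wz": 0,"jaw": 1},{"x": 0,"y": 0,"z": 0.185,"wx": 0,"wy": 0,"wz": 0,"jaw": 1},{"x": 0,"y": 0,"z": 0.19,"wx": 0,"wy": 0,"wz": 0,"jaw": 1},{"x": 0,"y": 0,"z": 0.19,"wx": 0,"wy": 0,"wz": 0,"jaw": 1}]'

```text
t: 10.03
ee_pos: [424.6, -230.0, 262.0]
tool_rot: [[0.518, 0.855, 0.005], [0.855, -0.518, -0.003], [0.001, 0.006, -1.0]]
ft_force: [0.3, -0.5, -9.0]
gripper_width: 0.195
```

Run:
```python
from h import *; from pour import pose
im=save('scene','s1.png');save('top','t2.png');st()
T,M=pose(np.radians(-90),0);print('pour0',T)
```

```text
10.1333 [ 423.9 -229.7  260.3] [[0.518, 0.855, 0.003], [0.855, -0.518, -0.001], [0.0, 0.003, -1.0]] [ 0.485  0.274 -0.134  2.104  0.053  0.764 -0.227] [-0.25878616 -0.31846995 -8.15323544] 0.19401292023933286
pour0 [580.50339861  -1.47307607 194.        ]
```

View pics/s1.png

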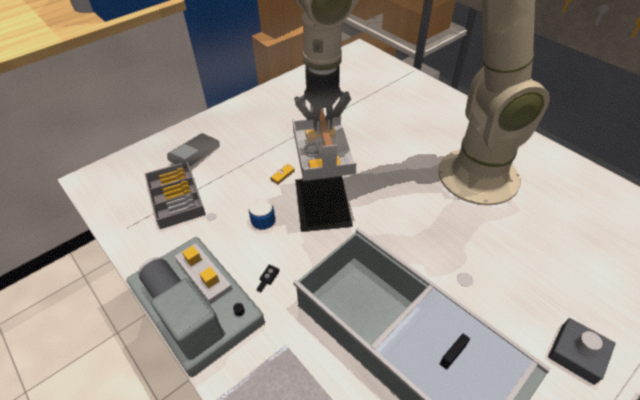

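The scene view shows the tote lifted level with the locks inside. The bare mat lies at about (297–352, 178–228).

```bash
cat > mat.py <<'E'
from h import *
def mat(f):
    g=cv2.cvtColor(cv2.imread(f),cv2.COLOR_BGR2GRAY);m=np.zeros_like(g);m[174:235,290:360]=(g[174:235,290:360]<38)
    n,l,s,_=cv2.connectedComponentsWithStats(m);k=1+np.argmax(s[1:,4]);c=cv2.findContours(np.uint8(l==k),0,2)[0][0]
    c=cv2.convexHull(c); e=.02
    while len(q:=cv2.approxPolyDP(c,e*cv2.arcLength(c,True),True))>4: e*=1.2
    return s[k],q[:,0]
E
python3 - <<'E'
from mat import *
s,q=mat('pics/s1.png');print(s,q.tolist())
Q=np.array([ray('scene',p,3) for p in q]);print(Q.round(1),Q.mean(0),[np.linalg.norm(Q[i]-Q[i-1]).round(1) for i in range(4)])
E
```

```text
[ 297  177   54   54 2309] [[340, 177], [350, 224], [303, 230], [297, 181]]
[[ 319.5 -270.8    3. ]
 [ 423.5 -116.4    3. ]
 [ 534.6 -186.3    3. ]
 [ 428.2 -344.6    3. ]] [ 426.45547541 -229.53561021    3.        ] [np.float64(131.4), np.float64(186.2), np.float64(131.2), np.float64(190.8)]
```

Emit:
carry_out --force 100 --plan '[{"x": 0.005,"y": 0.008,"z": 0,"wx": 0,"wy": 0,"wz": -0.04,"jaw": 1},{"x": 0.015,"y": 0.022,"z": 0,"wx": 0,"wy": 0,"wz": -0.11,"jaw": 1},{"x": 0.028,"y": 0.041,"z": 0,"wx": 0,"wy": 0,"wz": -0.19,"jaw": 1},{"x": 0.042,"y": 0.061,"z": 0,"wx": 0,"wy": 0,"wz": -0.28,"jaw": 1},{"x": 0.056,"y": 0.082,"z": 0,"wx": 0,"wy": 0,"wz": -0.37,"jaw": 1},{"x": 0.07,"y": 0.102,"z": 0,"wx": 0,"wy": 0,"wz": -0.46,"jaw": 1},{"x": 0.084,"y": 0.123,"z": 0,"wx": 0,"wy": 0,"wz": -0.55,"jaw": 1},{"x": 0.098,"y": 0.143,"z": 0,"wx": 0,"wy": 0,"wz": -0.64,"jaw": 1},{"x": 0.112,"y": 0.164,"z": 0,"wx": 0,"wy": 0,"wz": -0.73,"jaw": 1},{"x": 0.126,"y": 0.184,"z": 0,"wx": 0,"wy": 0,"wz": -0.82,"jaw": 1},{"x": 0.139,"y": 0.203,"z": 0,"wx": 0,"wy": 0,"wz": -0.91,"jaw": 1},{"x": 0.149,"y": 0.218,"z": 0,"wx": 0,"wy": 0,"wz": -0.98,"jaw": 1},{"x": 0.156,"y": 0.228,"z": 0,"wx": 0,"wy": 0,"wz": -1.026,"jaw": 1},{"x": 0.156,"y": 0.228,"z": -0.01,"wx": 0,"wy": 0,"wz": -1.026,"jaw": 1},{"x": 0.156,"y": 0.228,"z": -0.03,"wx": 0,"wy": 0,"wz": -1.026,"jaw": 1},{"x": 0.156,"y": 0.228,"z": -0.05,"wx": 0,"wy": 0,"wz": -1.026,"jaw": 1},{"x": 0.156,"y": 0.228,"z": -0.06,"wx": 0,"wy": 0,"wz": -1.026,"jaw": 1},{"x": 0.156,"y": 0.228,"z": -0.06,"wx": 0,"wy": 0,"wz": -1.026,"jaw": 1},{"x": 0.156,"y": 0.228,"z": -0.06,"wx": 0,"wy": 0,"wz": -1.026,"jaw": 1}]'

```text
t: 11.72
ee_pos: [579.2, -2.1, 199.2]
tool_rot: [[1.0, 0.0, -0.002], [-0.0, -1.0, -0.003], [-0.002, 0.003, -1.0]]
ft_force: [1.2, -0.3, -7.7]
gripper_width: 0.186
```

Run:
```python
from h import *; from mat import mat; from pour import *
save('scene','s2.png');save('top','t3.png');st()
np.set_printoptions(suppress=True,precision=3)
s,q=mat('pics/s2.png');print(s,q.tolist())
Q=np.array([ray('scene',p,3) for p in q]);print(Q.round(1),Q.mean(0),[np.linalg.norm(Q[i]-Q[i-1]).round(1) for i in range(4)])
g=cv2.cvtColor(cv2.imread('pics/t3.png'),cv2.COLOR_BGR2GRAY);m=np.zeros_like(g);m[195:310,295:415]=g[195:310,295:415]<25
n,l,s,_=cv2.connectedComponentsWithStats(m);k=1+np.argmax(s[1:,4]);r=cv2.minAreaRect(np.argwhere(l==k)[:,::-1].astype(np.float32));print(s[k],r)
Q=np.array([ray('top',p,3) for p in cv2.boxPoints(r)]);print(Q.round(1),Q.mean(0),[np.linalg.norm(Q[i]-Q[i-1]).round(1) for i in range(4)])
T0,M0=pose(-np.pi/2,0)
for th in range(0,81,5):
    T,M=pose(-np.pi/2,np.radians(th)); print(th,((T-T0)/1000), R.from_matrix(M@M0.T).as_rotvec())
```

```text
11.8167 [580.3  -2.  200.8] [[1.0, -0.0, 0.001], [-0.0, -1.0, -0.003], [0.001, 0.003, -1.0]] [-0.128  0.463  0.046  1.97  -0.027  0.708 -1.638] [-0.2990838  -0.24658356 -7.77609419] 0.1931819129202405
[ 312  179   46   56 1448] [[319, 179], [357, 182], [347, 234], [316, 219]]
[[ 372.9 -306.8    3. ]
 [ 295.7 -221.1    3. ]
 [ 453.7  -96.3    3. ]
 [ 482.4 -192.5    3. ]] [ 401.159 -204.201    3.   ] [np.float64(158.3), np.float64(115.4), np.float64(201.3), np.float64(100.4)]
[ 302  201  104   99 5211] ((354.2951354980469, 250.27760314941406), (87.27523803710938, 60.28594207763672), 35.2563591003418)
[[ 426.  -109.6    3. ]
 [ 541.7 -188.2    3. ]
 [ 428.2 -355.8    3. ]
 [ 315.4 -275.     3. ]] [ 427.832 -232.149    3.   ] [np.float64(198.9), np.float64(139.9), np.float64(202.4), np.float64(138.8)]
0 [0. 0. 0.] [0. 0. 0.]
5 [0.    0.005 0.006] [-0.087 -0.    -0.   ]
10 [0.    0.011 0.011] [-0.175 -0.    -0.   ]
15 [0.    0.018 0.016] [-0.262 -0.    -0.   ]
20 [0.    0.024 0.02 ] [-0.349 -0.    -0.   ]
25 [0.    0.031 0.023] [-0.436 -0.    -0.   ]
30 [0.    0.039 0.026] [-0.524 -0.    -0.   ]
35 [0.    0.046 0.028] [-0.611 -0.    -0.   ]
40 [0.    0.054 0.03 ] [-0.698 -0.    -0.   ]
45 [0.    0.062 0.031] [-0.785 -0.    -0.   ]
50 [0.    0.069 0.031] [-0.873 -0.    -0.   ]
55 [0.    0.077 0.031] [-0.96 -0.   -0.  ]
60 [0.    0.085 0.029] [-1.047 -0.    -0.   ]
65 [0.    0.093 0.028] [-1.134 -0.     0.   ]
70 [0.    0.1   0.025] [-1.222 -0.    -0.   ]
75 [0.    0.107 0.022] [-1.309 -0.    -0.   ]
80 [0.    0.114 0.018] [-1.396 -0.    -0.   ]
```

View pics/t3.png

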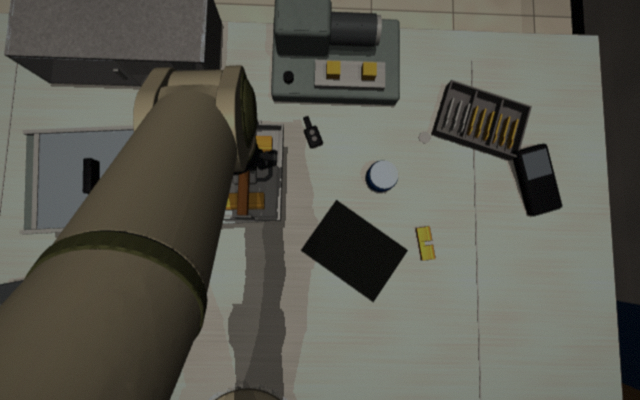

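The top view shows the tote over the bin, the mat clean and bare with corners near (337,201), (407,247), (373,300) and (302,249), and the bystanders unmoved. Now I'll tip the tote about its lip.

Emit:
carry_out --plan '[{"x": 0,"y": 0.005,"z": 0.006,"wx": -0.087,"wy": 0,"wz": 0,"jaw": 1},{"x": 0,"y": 0.011,"z": 0.011,"wx": -0.175,"wy": 0,"wz": 0,"jaw": 1},{"x": 0,"y": 0.018,"z": 0.016,"wx": -0.262,"wy": 0,"wz": 0,"jaw": 1},{"x": 0,"y": 0.024,"z": 0.02,"wx": -0.349,"wy": 0,"wz": 0,"jaw": 1},{"x": 0,"y": 0.031,"z": 0.023,"wx": -0.436,"wy": 0,"wz": 0,"jaw": 1},{"x": 0,"y": 0.039,"z": 0.026,"wx": -0.524,"wy": 0,"wz": 0,"jaw": 1},{"x": 0,"y": 0.046,"z": 0.028,"wx": -0.611,"wy": 0,"wz": 0,"jaw": 1},{"x": 0,"y": 0.054,"z": 0.03,"wx": -0.698,"wy": 0,"wz": 0,"jaw": 1},{"x": 0,"y": 0.062,"z": 0.031,"wx": -0.785,"wy": 0,"wz": 0,"jaw": 1},{"x": 0,"y": 0.069,"z": 0.031,"wx": -0.873,"wy": 0,"wz": 0,"jaw": 1},{"x": 0,"y": 0.077,"z": 0.031,"wx": -0.96,"wy": 0,"wz": 0,"jaw": 1},{"x": 0,"y": 0.085,"z": 0.029,"wx": -1.047,"wy": 0,"wz": 0,"jaw": 1},{"x": 0,"y": 0.085,"z": 0.029,"wx": -1.047,"wy": 0,"wz": 0,"jaw": 1},{"x": 0,"y": 0.085,"z": 0.029,"wx": -1.047,"wy": 0,"wz": 0,"jaw": 1}]'

```text
t: 12.98
ee_pos: [581.0, 85.5, 229.0]
tool_rot: [[1.0, 0.001, 0.004], [0.004, -0.5, -0.866], [0.001, 0.866, -0.5]]
ft_force: [0.1, -0.1, -2.1]
gripper_width: 0.196
```

Run:
```python
from h import *
save('wrist','w3.png');save('scene','s3.png');st()
```

```text
13.0833 [580.9  82.5 230.9] [[1.0, -0.003, 0.001], [-0.0, -0.5, -0.866], [0.003, 0.866, -0.5]] [-0.935  0.796  0.477  1.829  0.581  1.23  -2.447] [-0.43307621 -0.76515658 -2.11292555] 0.194160773508385
```

View pics/s3.png

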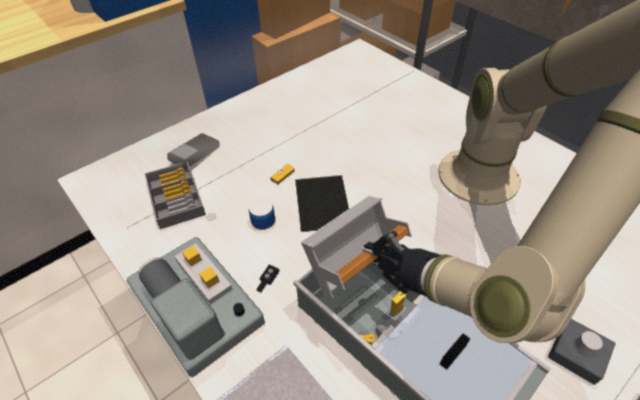

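The scene view shows the tote empty at a 60° tilt, brass locks in the bin near (398,302) and (370,338), and the door still open. The load fell from 7.8 N to 2.1 N. I'll level it again while rising.

Emit:
carry_out --plan '[{"x": 0,"y": -0.002,"z": 0.02,"wx": 0,"wy": 0,"wz": 0,"jaw": 1},{"x": 0,"y": -0.007,"z": 0.03,"wx": 0.09,"wy": 0,"wz": 0,"jaw": 1},{"x": 0,"y": -0.015,"z": 0.032,"wx": 0.19,"wy": 0,"wz": 0,"jaw": 1},{"x": 0,"y": -0.023,"z": 0.032,"wx": 0.29,"wy": 0,"wz": 0,"jaw": 1},{"x": 0,"y": -0.031,"z": 0.032,"wx": 0.39,"wy": 0,"wz": 0,"jaw": 1},{"x": 0,"y": -0.039,"z": 0.032,"wx": 0.49,"wy": 0,"wz": 0,"jaw": 1},{"x": 0,"y": -0.047,"z": 0.032,"wx": 0.59,"wy": 0,"wz": 0,"jaw": 1},{"x": 0,"y": -0.055,"z": 0.032,"wx": 0.69,"wy": 0,"wz": 0,"jaw": 1},{"x": 0,"y": -0.063,"z": 0.032,"wx": 0.79,"wy": 0,"wz": 0,"jaw": 1},{"x": 0,"y": -0.071,"z": 0.032,"wx": 0.89,"wy": 0,"wz": 0,"jaw": 1},{"x": 0,"y": -0.078,"z": 0.032,"wx": 0.98,"wy": 0,"wz": 0,"jaw": 1},{"x": 0,"y": -0.084,"z": 0.032,"wx": 1.047,"wy": 0,"wz": 0,"jaw": 1},{"x": 0,"y": -0.084,"z": 0.032,"wx": 1.047,"wy": 0,"wz": 0,"jaw": 1},{"x": 0,"y": -0.084,"z": 0.032,"wx": 1.047,"wy": 0,"wz": 0,"jaw": 1}]'

```text
t: 14.25
ee_pos: [580.5, -5.8, 265.0]
tool_rot: [[1.0, -0.01, 0.004], [-0.01, -1.0, -0.001], [0.004, 0.001, -1.0]]
ft_force: [-0.1, 0.9, -3.0]
gripper_width: 0.196
```

Run:
```python
from h import *
im=save('scene','s4.png');t=save('top','t4.png');st()
g=cv2.cvtColor(cv2.imread('pics/t4.png'),cv2.COLOR_BGR2GRAY)
m=np.zeros_like(g);m[190:312,290:418]=g[190:312,290:418]<45
n,l,s,_=cv2.connectedComponentsWithStats(m);k=1+np.argmax(s[1:,4]);print(s[k])
c=cv2.findContours(np.uint8(l==k),0,1)[0][0]
# orthogonal: fit lines to sides
pts=c[:,0].astype(float);W=np.array([ray('top',p,3) for p in pts])[:,:2]
r=cv2.minAreaRect(W.astype(np.float32));print(r)
a=np.radians(-32.5)
for d in range(-36,-28):
    a=np.radians(d);X=W@[np.cos(a),np.sin(a)];Y=W@[-np.sin(a),np.cos(a)]
    x0,x1,y0,y1=X.min(),X.max(),Y.min(),Y.max();xc,yc=(x0+x1)/2,(y0+y1)/2
    print(d,(x1-x0).round(1),(y1-y0).round(1),np.round([xc*np.cos(a)-yc*np.sin(a),xc*np.sin(a)+yc*np.cos(a)],1))
big=np.vstack([cv2.resize(cv2.imread('pics/s4.png')[170:380,240:480],(640,560)[:2] if 0 else (600,525))]);cv2.imwrite('pics/c4.png',cv2.convertScaleAbs(big,alpha=1.3))
```

```text
14.35 [580.7  -2.1 264. ] [[1.0, -0.004, 0.003], [-0.004, -1.0, -0.001], [0.003, 0.001, -1.0]] [-0.195  0.389  0.139  1.91  -0.069  0.844 -1.595] [-0.7420402   0.53896316 -2.64983531] 0.18915121000498183
[ 302  201  105  100 5365]
((428.0257873535156, -231.3402862548828), (201.2733612060547, 142.03042602539062), 55.95989990234375)
-36 147.5 204.8 [ 427.9 -231.8]
-35 144.5 202.8 [ 427.9 -231.6]
-34 142.0 201.3 [ 428.1 -231.4]
-33 144.2 203.2 [ 428.  -231.7]
-32 147.3 205.2 [ 427.9 -231.8]
-31 150.5 207.3 [ 427.9 -231.8]
-30 153.6 209.3 [ 427.9 -231.9]
-29 156.7 211.3 [ 428.  -231.9]
```

View pics/c4.png

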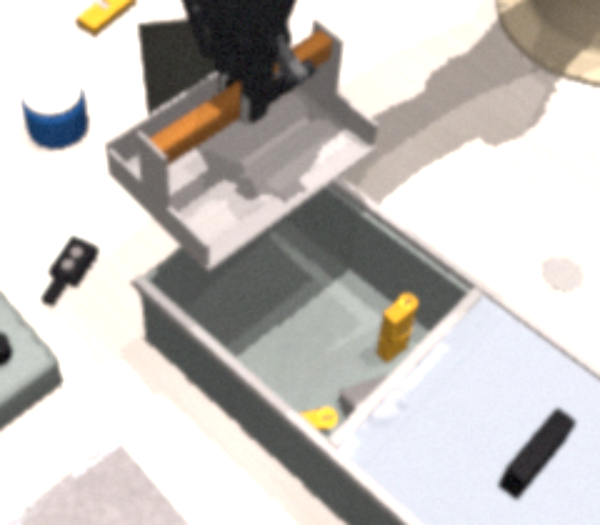

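The crop shows the tote empty and level, and three locks in the bin: one upright cylinder near (398,325), the padlock near (365,395) and the other cylinder near (320,420). The mat centre is (428,-231.6) with yaw about -34°. I'll carry the tote back.

Emit:
carry_out --plan '[{"x": -0.005,"y": -0.008,"z": 0,"wx": 0,"wy": 0,"wz": 0.03,"jaw": 1},{"x": -0.015,"y": -0.022,"z": 0,"wx": 0,"wy": 0,"wz": 0.09,"jaw": 1},{"x": -0.028,"y": -0.041,"z": 0,"wx": 0,"wy": 0,"wz": 0.17,"jaw": 1},{"x": -0.042,"y": -0.061,"z": 0,"wx": 0,"wy": 0,"wz": 0.26,"jaw": 1},{"x": -0.056,"y": -0.082,"z": 0,"wx": 0,"wy": 0,"wz": 0.35,"jaw": 1},{"x": -0.07,"y": -0.102,"z": 0,"wx": 0,"wy": 0,"wz": 0.44,"jaw": 1},{"x": -0.084,"y": -0.123,"z": 0,"wx": 0,"wy": 0,"wz": 0.53,"jaw": 1},{"x": -0.098,"y": -0.143,"z": 0,"wx": 0,"wy": 0,"wz": 0.62,"jaw": 1},{"x": -0.112,"y": -0.164,"z": 0,"wx": 0,"wy": 0,"wz": 0.71,"jaw": 1},{"x": -0.126,"y": -0.184,"z": 0,"wx": 0,"wy": 0,"wz": 0.8,"jaw": 1},{"x": -0.139,"y": -0.205,"z": 0,"wx": 0,"wy": 0,"wz": 0.89,"jaw": 1},{"x": -0.149,"y": -0.222,"z": 0,"wx": 0,"wy": 0,"wz": 0.96,"jaw": 1},{"x": -0.153,"y": -0.229,"z": 0,"wx": 0,"wy": 0,"wz": 0.99,"jaw": 1},{"x": -0.153,"y": -0.229,"z": -0.03,"wx": 0,"wy": 0,"wz": 0.99,"jaw": 1},{"x": -0.153,"y": -0.229,"z": -0.06,"wx": 0,"wy": 0,"wz": 0.99,"jaw": 1},{"x": -0.153,"y": -0.229,"z": -0.09,"wx": 0,"wy": 0,"wz": 0.99,"jaw": 1},{"x": -0.153,"y": -0.229,"z": -0.11,"wx": 0,"wy": 0,"wz": 0.99,"jaw": 1},{"x": -0.153,"y": -0.229,"z": -0.12,"wx": 0,"wy": 0,"wz": 0.99,"jaw": 1},{"x": -0.153,"y": -0.229,"z": -0.12,"wx": 0,"wy": 0,"wz": 0.99,"jaw": 1},{"x": -0.153,"y": -0.229,"z": -0.12,"wx": 0,"wy": 0,"wz": 0.99,"jaw": 1}]'

```text
t: 16.02
ee_pos: [428.2, -230.1, 143.9]
tool_rot: [[0.55, 0.835, 0.001], [0.835, -0.55, 0.002], [0.002, -0.0, -1.0]]
ft_force: [-0.3, 0.3, -2.0]
gripper_width: 0.195
```

Run:
```python
from h import *
save('wrist','w4.png');save('scene','s5.png');c=get_calibration('wrist');st();im=save('wrist','w5.png')
h=cv2.cvtColor(im,cv2.COLOR_RGB2HSV);m=cv2.inRange(h,(4,130,60),(16,255,255))
n,l,s,_=cv2.connectedComponentsWithStats(m);print([x.tolist() for x in s[1:] if x[4]>60])
z=robot.get_obs()['ee_pos'][2]+19+12
p=np.argwhere(m[:,280:350]>0)[:,::-1]+[280,0];r=cv2.minAreaRect(p.astype(np.float32));print(r)
print([ray('wrist',q,z,c).round(1).tolist() for q in cv2.boxPoints(r)])
```

```text
16.1167 [ 428.6 -230.7  144.9] [[0.55, 0.835, 0.003], [0.835, -0.55, 0.001], [0.003, 0.002, -1.0]] [ 0.406  0.451 -0.037  2.218  0.03   0.47  -0.237] [-0.05135757 -0.01804227 -2.73023791] 0.19635070373645347
[[291, 50, 53, 311, 14014]]
((317.0, 205.0), (310.0, 52.0), 90.0)
[[470.6, -150.1, 176.1], [484.5, -159.3, 176.1], [419.8, -262.6, 176.1], [401.2, -250.3, 176.1]]
```

Emit:
carry_out --plan '[{"x": -0.0005,"y": -0.0005,"z": -0.015,"wx": 0,"wy": 0,"wz": 0,"jaw": 1},{"x": -0.0005,"y": -0.0005,"z": -0.03,"wx": 0,"wy": 0,"wz": 0,"jaw": 1},{"x": -0.0005,"y": -0.0005,"z": -0.045,"wx": 0,"wy": 0,"wz": 0,"jaw": 1},{"x": -0.0005,"y": -0.0005,"z": -0.056,"wx": 0,"wy": 0,"wz": 0,"jaw": 1},{"x": -0.0005,"y": -0.0005,"z": -0.063,"wx": 0,"wy": 0,"wz": 0,"jaw": 1},{"x": -0.0005,"y": -0.0005,"z": -0.067,"wx": 0,"wy": 0,"wz": 0,"jaw": 1},{"x": -0.0005,"y": -0.0005,"z": -0.069,"wx": 0,"wy": 0,"wz": 0,"jaw": 1},{"x": -0.0005,"y": -0.0005,"z": -0.071,"wx": 0,"wy": 0,"wz": 0,"jaw": 1},{"x": -0.0005,"y": -0.0005,"z": -0.072,"wx": 0,"wy": 0,"wz": 0,"jaw": 1},{"x": -0.0005,"y": -0.0005,"z": -0.072,"wx": 0,"wy": 0,"wz": 0,"jaw": 1},{"x": -0.0005,"y": -0.0005,"z": -0.072,"wx": 0,"wy": 0,"wz": 0,"jaw": 1}]'

```text
t: 17.08
ee_pos: [428.2, -231.5, 73.4]
tool_rot: [[0.551, 0.835, 0.004], [0.835, -0.551, 0.001], [0.003, 0.003, -1.0]]
ft_force: [0.1, 0.5, -2.0]
gripper_width: 0.194
```

Emit:
carry_out --plan '[{"x": 0,"y": 0,"z": -0.001,"wx": 0,"wy": 0,"wz": 0,"jaw": 1},{"x": 0,"y": 0,"z": -0.002,"wx": 0,"wy": 0,"wz": 0,"jaw": 1},{"x": 0,"y": 0,"z": -0.0025,"wx": 0,"wy": 0,"wz": 0,"jaw": 1},{"x": 0,"y": 0,"z": -0.0025,"wx": 0,"wy": 0,"wz": 0,"jaw": 1},{"x": 0,"y": 0,"z": -0.0025,"wx": 0,"wy": 0,"wz": 0,"jaw": 1}]'

```text
t: 17.5
ee_pos: [428.4, -231.6, 71.5]
tool_rot: [[0.551, 0.835, 0.005], [0.835, -0.551, 0.0], [0.003, 0.004, -1.0]]
ft_force: [-0.8, 0.7, 7.6]
gripper_width: 0.195
```

In contact at 7.6 N, at the same height as the grasp. I'll open slowly and rise.

Emit:
carry_out --plan '[{"x": 0,"y": 0,"z": 0,"wx": 0,"wy": 0,"wz": 0,"jaw": 0.75},{"x": 0,"y": 0,"z": 0,"wx": 0,"wy": 0,"wz": 0,"jaw": 0.6},{"x": 0,"y": 0,"z": 0,"wx": 0,"wy": 0,"wz": 0,"jaw": 0.3},{"x": 0,"y": 0,"z": 0,"wx": 0,"wy": 0,"wz": 0,"jaw": 0},{"x": 0,"y": 0,"z": 0,"wx": 0,"wy": 0,"wz": 0,"jaw": 0},{"x": 0,"y": 0,"z": 0,"wx": 0,"wy": 0,"wz": 0,"jaw": 0},{"x": 0,"y": 0,"z": 0,"wx": 0,"wy": 0,"wz": 0,"jaw": 0},{"x": 0,"y": 0,"z": 0.02,"wx": 0,"wy": 0,"wz": 0,"jaw": 0},{"x": 0,"y": 0,"z": 0.05,"wx": 0,"wy": 0,"wz": 0,"jaw": 0},{"x": 0,"y": 0,"z": 0.09,"wx": 0,"wy": 0,"wz": 0,"jaw": 0},{"x": 0,"y": 0,"z": 0.13,"wx": 0,"wy": 0,"wz": 0,"jaw": 0},{"x": 0,"y": 0,"z": 0.17,"wx": 0,"wy": 0,"wz": 0,"jaw": 0},{"x": 0,"y": 0,"z": 0.19,"wx": 0,"wy": 0,"wz": 0,"jaw": 0},{"x": 0,"y": 0,"z": 0.19,"wx": 0,"wy": 0,"wz": 0,"jaw": 0},{"x": 0,"y": 0,"z": 0.19,"wx": 0,"wy": 0,"wz": 0,"jaw": 0},{"x": 0,"y": 0,"z": 0.19,"wx": 0,"wy": 0,"wz": 0,"jaw": 0}]'

```text
t: 18.83
ee_pos: [427.9, -231.4, 260.7]
tool_rot: [[0.551, 0.835, 0.004], [0.835, -0.551, 0.001], [0.003, 0.003, -1.0]]
ft_force: [0.1, 0.2, -0.4]
gripper_width: 0.997
```

Run:
```python
from h import *
capture('wrist')
s=save('scene','s6.png');t=save('top','t6.png');c=get_calibration('wrist');st();w=save('wrist','w6.png')
h=cv2.cvtColor(w,cv2.COLOR_RGB2HSV);m=cv2.inRange(h,(4,130,60),(16,255,255))
n,l,ss,_=cv2.connectedComponentsWithStats(m);k=1+np.argmax(ss[1:,4]);r=cv2.minAreaRect(np.argwhere(l==k)[:,::-1].astype(np.float32))
B=np.array([ray('wrist',p,100,c) for p in cv2.boxPoints(r)]);print(r,B.mean(0).round(1))
o=np.vstack([np.hstack([cv2.resize(w[60:310,210:460],(400,300) if 0 else (300,300)),cv2.resize(s[150:270,230:430],(500,300))]),cv2.resize(s[180:390,250:570][:, :],(800,525))[:300] if 0 else np.hstack([cv2.resize(s[220:350,290:460],(392,300)),cv2.resize(t[110:310,10:282],(408,300))])])
cv2.imwrite('pics/c6.png',cv2.convertScaleAbs(o[:,:,::-1],alpha=1.2))
```

```text
18.9833 [ 427.8 -231.3  260. ] [[0.551, 0.835, 0.003], [0.835, -0.551, 0.002], [0.003, 0.001, -1.0]] [ 0.414  0.277 -0.042  2.099  0.013  0.764 -0.22 ] [0.23986726 0.45348554 0.31287521] 1.0022677225228527
((317.5, 175.0), (184.0, 19.0), 90.0) [ 427.6 -231.2  100. ]
```

View pics/c6.png

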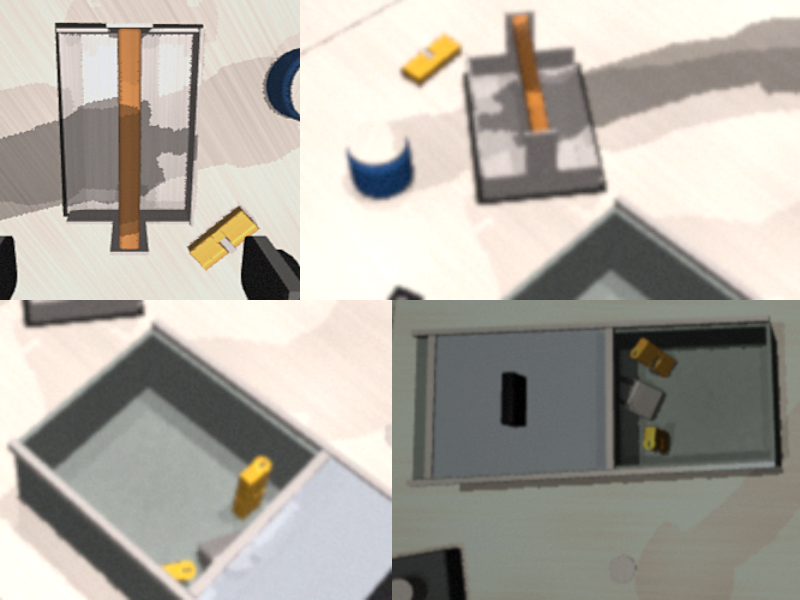

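The final composite shows the tote upright, empty and squared up on its mat. All three locks are in the bin and the door is open with its handle on the deck. I'll hand in.

```bash
python3 -c "
from h import *
print(robot.close_job());st()"
```

```text
the job is handed in; nothing more can be done
None
the job is handed in; nothing more can be done
```

The job is done and handed in at about 19 s of the 70 s allowed; the hand-in gave no verdict.

- **Door:** I slid it along the cabinet until it met its stop. The push force rose to 19 N with no further travel, and the last pictures show it still open.
- **Pour:** I carried the tote over the bin by its bar and tipped it 60° sideways, because tipping towards the robot would have passed a wrist joint limit. The vertical load dropped from 7.8 N to about 2 N. The last picture shows all three locks in the bin, with one brass cylinder standing on end.
- **Tote:** It was lowered until it touched the mat at about 8 N, then released. It stands upright and empty, with its bar at (427.6, -231.2) against a measured mat centre of (428.0, -231.6). I set its yaw to match the mat, which differs by about 2.7° from how it stood at the start.
- **Bystanders:** In the closing views the blue tin and the new cylinder showed no visible change. The key shell was last seen clearly in the picture taken before the tote went back, but I did not measure any of their positions.
- **Disagreements:**
  - An early wrist picture put the door handle about 15 mm off because the arm was still swinging; a repeat agreed with the top view to about 2 mm.
  - Two mat measurements from the scene camera were spoiled (one likely by the tote in the way), so I used the top camera's.

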